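Fetch the yellow sewing template from under the flap

ROBOT

A 6-joint arm with a two-finger parallel gripper is mounted at the origin on the work surface. World frame = base frame: x ahead of the robot, y to its left, z up, the work surface at z = 0. Lengths are in m, angles in rad, forces in N, time in s.
With the tool pointing down it reaches from about 0.25 to 0.725 m from the base axis. Payload 4 kg.
Tool frame: the origin (TCP) lies midway between the tips of the shut fingers; the grasp point (between the pads) lies 19 mm behind it (bot.grasp_offset is the distance from the TCP to the grasp point, in m); z points along the fingers, y is the direction in which the jaws open and shut (so a half turn about z gives the same grasp; the last joint's range is limited). The gripper opens to 85 mm and grips with 20 to 120 N. Pads are 22 mm wide; open, the fingers measure 114 mm over their backs; the gripper's body (76 mm by 85 mm) begins 54 mm behind the grasp point. The pads swing forward as they close: fully open they stand 13 mm farther back than shut.
Start: joints at [1.249, 0.241, 0.005, 1.335, 0, 1.571], TCP at [0.158, 0.474, 0.231] pointing down, gripper open.
Joint ranges: [-2.72, 2.72], [-1.05, 1.87], [-1.09, 1.28], [-1.99, 2.15], [-1.42, 1.44], [-3.14, 3.14]. Speed limits (rad/s): [2.79, 2.79, 3.14, 3.14, 3.14, 3.14].

INTERFACE

Orientations are given as a unit quaternion [x, y, z, w].
In Python, from workcell import sensors, optics, bot gives the robot as it stands.
- The arm moves only by the tool apply_moves, never from a script. Its argument "plan" is one flat list of numbers, 6 for each row, row after row: the shift along the tool's x, y, z in m, then the turn, a rotation vector about the tool's x, y, z in rad. In form: [tx, ty, tz, ax, ay, az, tx, ty, tz, ax, ay, az, ...]. A call has 1 to 12 rows; each row is the pose to reach, as a shift and turn from the pose commanded when the call began, along the tool's axes at that moment; what a row does not reach only later rows make up. A row lasts 1/12 s, in which the tool goes at most 41.7 mm and 7.16 degrees, less where a joint would pass 70% of its speed; a pose out of reach is approached as far as the arm can. A call with a gripper value outside its range is refused whole. "grip" is the finger opening in m, from 0 to 0.0854, set as the call begins (left out, the last holds). The fingers move at their own pace and stop on an object; the grip force is fixed at half the most. Time passes only in rows, so rows that repeat a pose let the fingers close. It gives the time, the measured TCP pose, the force and the opening at its end, in the units of the state.
- sensors.get_obs(): the state, without advancing time (a new reading comes with each control period).
- optics.camera(name): name is "scene" or "top" or "wrist"; returns a dict with "pixels" (420x560x3 uint8, red, green, blue), "fx", "fy", "cx", "cy" (pixels), "k1" (the pictures are not rectified: a ray, as slopes to the right and down, at radius r is drawn at 1 + k1 r^2 times it, then the intrinsics apply), "pose" (4x4, takes a point from camera to world coordinates); the wrist camera has in their place "tool_from_camera" (4x4, takes a point from camera to tool coordinates, whose origin is the TCP and whose axes are the flange's). Camera axes: x right, y up, looking along -z (the intrinsics and any distortion apply to the point x, -y, -z); pixel columns grow to the right and rows downward; lengths in m; the calibration is good to about 2 mm. A picture is of the moment at which its call begins: read the wrist's pose just before it. There is no depth.
- bot.job_done(): hands the job in, once; it reports no verdict.
The state is a dict: "clock": time; "joint_pos": joint angles; "joint_vel": joint speeds; "tau": joint torques, N m; "eef_pos": TCP position; "tool_rot": TCP orientation; "ft_force": force on the tool from outside, world axes, zero at the start; "ft_torque": the same for the moment, N m; "grip_width": finger opening in m.
Only numpy, scipy, OpenCV 4.12 (cv2) and the standard library are available. Lean on these libraries where they do the work, as an engineer would, in place of code of your own. Each camera call takes 0.05 s, during which the arm holds its last target.

TASK

Clear the red thread spool off the green flap of the template box by laying it on top of the two cream spools in the wooden tray, saddled in the gap between them and parallel to them. Then lift the flap by its steel bar, swing it well past upright so that it stays open, and draw the yellow-gripped template up out of its slot, leaving the blue one in place and the things around undisturbed. Finish while still holding the yellow template upright in the gripper, centred over the black tag reader pad with its green outline, its lower edge about 4 cm above the pad and not touching it: do not put it down or let go.

Things in the scene. Friction and masses are not known exactly. Their poses are not given: they have to be found in the camera images.
- red_spool_center (a point): red thread spool with white ends, lying on the closed flap between two low black ridges (4 mm high, 40 mm long, under the middle of the spool); 60 mm long, 44 mm diameter, about 80 g, rolls easily; point: its centre. Its y axis runs along the spool. It can be gripped by its two end faces (60 mm) from above, with the finger ends up to 22 mm below its centre before they meet the flap.
- cream_spool_a_center (a point): cream thread spool in the tray; 60 mm long, 44 mm diameter, about 80 g, rolls easily; point: its centre. Its y axis runs along the spool.
- cream_spool_b_center (a point): the second cream thread spool, side by side with the first in the tray; 60 mm long, 44 mm diameter, about 80 g, rolls easily; point: its centre. Its y axis runs along the spool.
- tray_floor (a point): fixed dark wooden tray; point: centre of its floor, 4 mm above the work surface. Its y axis runs along the two cream spools, which lie about 23 mm either side of the point in x between side walls 92 mm apart that rise 20 mm above the floor; lips at the y ends rise 6 mm, the tray is 104 mm (x) by 72 mm (y). A spool of the same size saddled on the two has its centre about 59 mm above this point.
- box: fixed white template box, 120 mm (x) by 200 mm (y) by 100 mm high, walls 6 mm, with a green hinged flap on top; origin: centre of its underside. Inside, two slots 40 mm deep run along its x, 35 mm either side of the middle in y, in black rails whose top is 46 mm above the work surface.
- flap_hinge (a point): middle of the flap's hinge axis, at the box's upper edge farthest from the robot, 103 mm above the work surface. Its axes are the box's and do not turn with the flap: y along the hinge, x from the pull bar towards the hinge when the flap is closed.
- flap_bar (a point): middle of the round steel pull bar of the flap, 10 mm diameter, along the hinge direction, 90 mm long, 167 mm from the hinge axis and 43 mm out from the flap's front edge (80 mm clear between its two side bars). It can be pinched across from above, and turns in the fingers while the flap swings. Axes turn with the flap.
- flap (a joint): angle of the flap: 0 closed (lying level on the box), 1.57 upright, 1.8 rad its stop, leaning away from the robot. Stiff hinge: the flap, 6 mm thick and 220 g, stays where it is left (about 3 N at the bar to move it). Open means more than 1.4 rad.
- yellow_grip (a point): the wanted template, with a yellow grip tab, hidden under the flap: an aluminium sewing template standing on edge in a slot: plate 80 mm (its x) by 5 mm (its y) by 52 mm tall, with a grip tab on its top edge, 44 mm (x) by 10 mm (y, the way to pinch it) by 36 mm tall; 88 mm tall overall, about 120 g. Point: centre of the grip tab, 75 mm above the work surface at the start. Either slot may hold it.
- yellow_foot (a point): middle of the lower edge of the yellow template, 69 mm below the centre of its tab; z axis points up the template. It has to be lifted 40 mm to leave the slot and 95 mm to clear the box walls.
- blue_grip (a point): the other template, with a blue grip tab, in the other slot; to be left where it is: same make and size. Point: centre of its grip tab.
- reader_top (a point): fixed black tag reader pad with a green square outline, 120 by 120 mm, 12 mm high; point: centre of its upper face.
- oil: amber oil bottle with red cap, 48 mm diameter, 130 mm tall, bystander; origin at its underside.
- cone: green thread cone, 68 mm diameter at the foot, 130 mm tall, bystander; origin at its underside.
- driver: screwdriver, 160 mm long, lying on the table, bystander; origin at its underside.
- tin: small blue jar with steel lid, 60 mm diameter, 50 mm tall, bystander; origin at its underside.

How it is judged:
By the outcome, as a careful person would: the job done as asked, in the order asked, and still so for the second after the job is handed in, while the arm keeps its last pose, push and grip.
It also fails if it takes over 72 s, if anything falls off the work surface, if the arm or the gripper's body presses on something with over 40 N, if the wrist force passes 120 N, or if a joint passes its speed limit or range.

## Working session

There is one attempt and no reset: what is moved stays moved. The work goes in short steps, Python scripts to look and compute and a tool call to move; the robot and the scene stay as the last step left them, time stands still between calls to the robot, and variables do not carry over. Pictures are saved under pics/ and viewed, and the job is handed in when it is done.

Besides the shell and the picture viewer there is one more tool, called after "Emit:" by a JSON object that holds its "api" and its "payload", one argument or row to a line. apply_moves: Moves the arm, as the interface text tells. Its arguments: {"type":"object","properties":{"plan":{"type":"array","items":{"type":"number"}},"grip":{"type":"number"}},"required":["plan"]}

```bash
ls; mkdir -p pics; python3 - <<'E'
from workcell import sensors, optics, bot
import cv2
o=sensors.get_obs()
for k,v in o.items(): print(k,v)
print(bot.grasp_offset,[a for a in dir(bot) if a[0]!='_'])
for n in ("scene","top","wrist"):
    c=optics.camera(n); cv2.imwrite(f"pics/{n}0.png",c["pixels"][:,:,::-1])
    print(n,{k:v for k,v in c.items() if k!="pixels"})
E
```

```text
pics
clock 0.0
joint_pos [ 1.24899180e+00  2.41425900e-01  3.76215085e-03  1.33518356e+00
 -9.78148176e-07  1.57081539e+00]
joint_vel [ 0.00097303  0.00147704  0.00103045  0.00174462 -0.0002992  -0.00130548]
tau [-1.79792401e-03 -3.72326052e+01  2.52404004e+01  1.69018772e-02
 -1.54567765e-04  1.30451394e-06]
eef_pos [0.15794767 0.47375684 0.23042096]
tool_rot [ 1.60218202e-01  9.87081089e-01 -1.01232509e-03 -1.63800411e-04]
ft_force [ 0.61264198 -0.12076121 -0.12411335]
ft_torque [-0.0359691  -0.04596723  0.01664933]
grip_width 0.08555967154564684
0.0187 ['Unreachable', 'grasp_offset', 'job_done']
scene {'fx': 498.5808348019035, 'fy': 498.5808348019035, 'cx': 273.31928470776944, 'cy': 211.657279410352, 'k1': -0.048083744163077334, 'pose': array([[-0.46227396, -0.75872369,  0.45895659,  1.11499108],
       [ 0.88673107, -0.39745359,  0.23609035,  0.25944345],
       [ 0.0032866 ,  0.51610949,  0.85651631,  1.1254662 ],
       [ 0.        ,  0.        ,  0.        ,  1.        ]])}
top {'fx': 539.0635146689782, 'fy': 539.0635146689782, 'cx': 270.5069563839986, 'cy': 214.8438079885341, 'k1': -0.04317506988902185, 'pose': array([[ 0.02230065,  0.99713806, -0.07223824,  0.49599798],
       [-0.99974997,  0.022124  , -0.00324473, -0.01510107],
       [-0.00163724,  0.07229254,  0.99738213,  1.45680524],
       [ 0.        ,  0.        ,  0.        ,  1.        ]])}
wrist {'fx': 374.1420519103437, 'fy': 374.1420519103437, 'cx': 283.61980533004703, 'cy': 201.21746728062192, 'k1': -0.10166626231785938, 'tool_from_camera': array([[ 2.88077172e-04,  9.49333645e-01,  3.14269864e-01,
         8.12018479e-02],
       [ 9.99999919e-01, -3.62050761e-04,  1.77012899e-04,
        -2.00747661e-05],
       [ 2.81825944e-04,  3.14269787e-01, -9.49333672e-01,
        -1.42385898e-01],
       [ 0.00000000e+00,  0.00000000e+00,  0.00000000e+00,
         1.00000000e+00]])}
```

View pics/scene0.png

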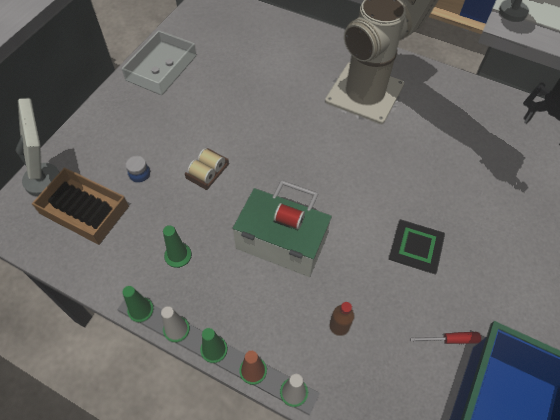

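View pics/top0.png

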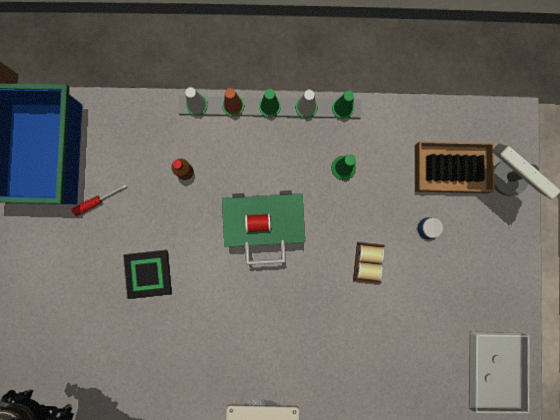

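View pics/wrist0.png

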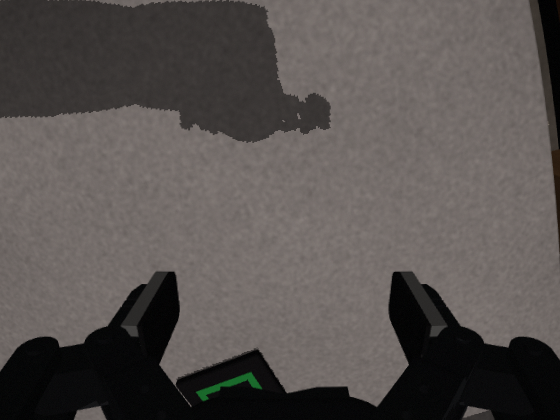

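The top view shows the red spool (258,223) on the flap, the bar (266,262), the tray (369,263) and the reader (148,274). It also shows the oil bottle (182,170), cone (345,167), tin (431,228) and driver (90,205). I'll zoom in to measure these.

```bash
cat > h.py <<'E'
import numpy as np, cv2
from scipy.spatial.transform import Rotation as R
from workcell import sensors, optics, bot
def cam(n):
    o=sensors.get_obs(); c=optics.camera(n)
    if n=="wrist":
        T=np.eye(4);T[:3,:3]=R.from_quat(o["tool_rot"]).as_matrix();T[:3,3]=o["eef_pos"]
        c["pose"]=T@c["tool_from_camera"]
    return c
def K(c): return np.array([[c["fx"],0,c["cx"]],[0,c["fy"],c["cy"]],[0,0,1]]),np.array([c["k1"],0,0,0.])
def ray(c,uv):
    k,d=K(c); p=cv2.undistortPoints(np.array(uv,float).reshape(-1,1,2),k,d).reshape(-1,2)
    v=np.c_[p[:,0],-p[:,1],-np.ones(len(p))]
    return c["pose"][:3,3],v@c["pose"][:3,:3].T
def at_z(c,uv,z):
    o,v=ray(c,uv); z=np.broadcast_to(z,(len(v),))
    return o+v*((z-o[2])/v[:,2])[:,None]
def proj(c,P):
    k,d=K(c);T=np.linalg.inv(c["pose"]);q=np.atleast_2d(P)@T[:3,:3].T+T[:3,3]
    q=q*[1,-1,-1]
    return cv2.projectPoints(q.reshape(-1,1,3),np.zeros(3),np.zeros(3),k,d)[0].reshape(-1,2)
def crop(img,x0,y0,w,h,s,fn):
    cv2.imwrite(fn,cv2.resize(img[y0:y0+h,x0:x0+w,::-1],None,fx=s,fy=s,interpolation=cv2.INTER_CUBIC))
def tri(cs,uvs):
    A=np.zeros((3,3));b=np.zeros(3)
    for c,uv in zip(cs,uvs):
        o,v=ray(c,[uv]);v=v[0]/np.linalg.norm(v[0]);M=np.eye(3)-np.outer(v,v);A+=M;b+=M@o
    return np.linalg.solve(A,b)
E
python3 - <<'E'
from h import *
c=cam("top"); im=c["pixels"]
crop(im,210,180,110,100,7,"pics/tbox.png"); crop(im,340,230,60,60,10,"pics/ttray.png"); crop(im,110,240,80,65,9,"pics/tread.png")
c=cam("scene"); im=c["pixels"]
crop(im,225,175,115,105,6,"pics/sbox.png"); crop(im,175,140,65,60,10,"pics/stray.png")
E
```

```text
(no output)
```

View pics/tbox.png

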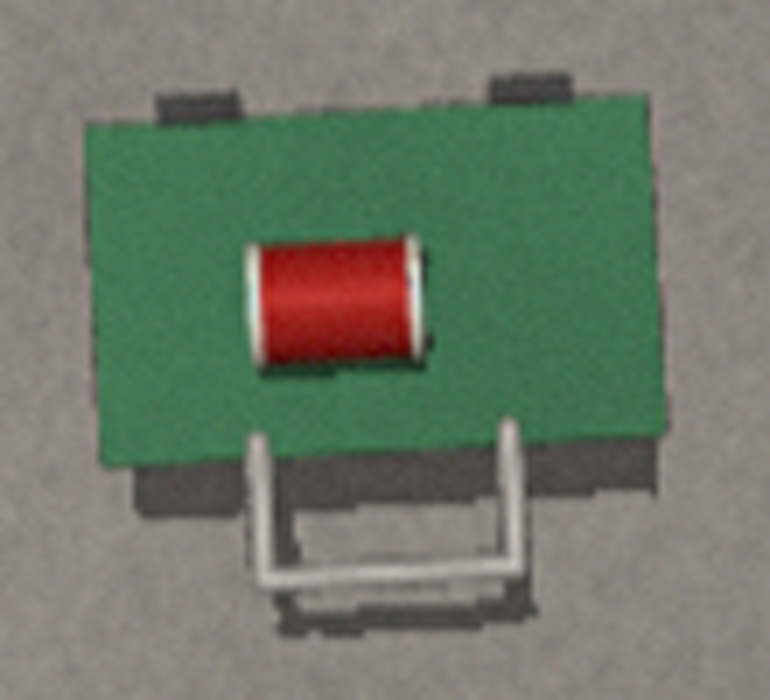

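View pics/ttray.png

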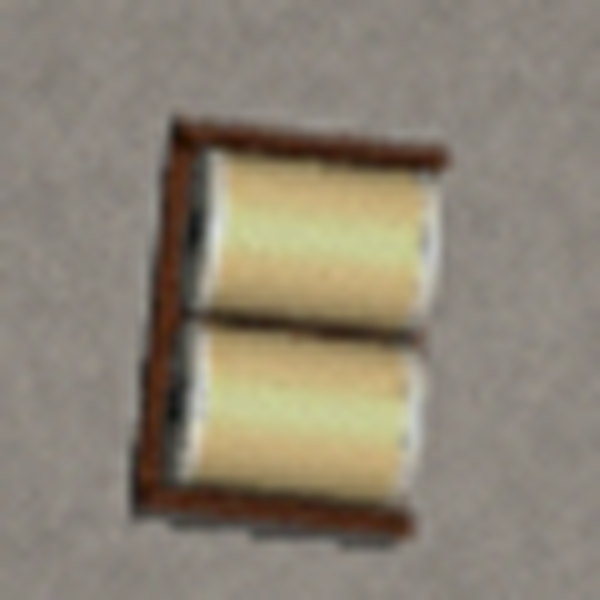

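View pics/tread.png

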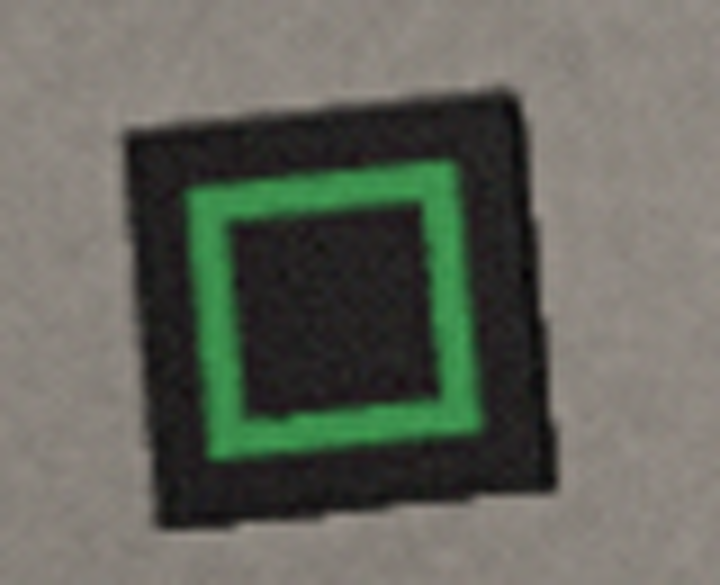

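View pics/sbox.png

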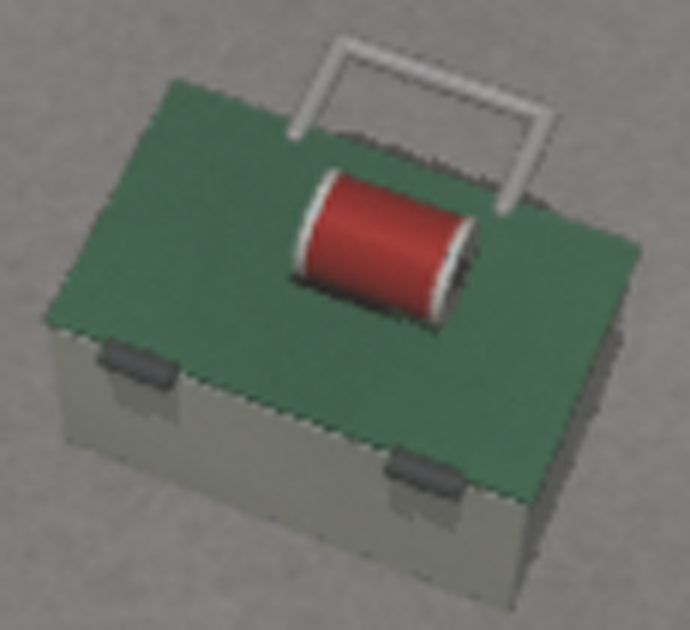

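View pics/stray.png

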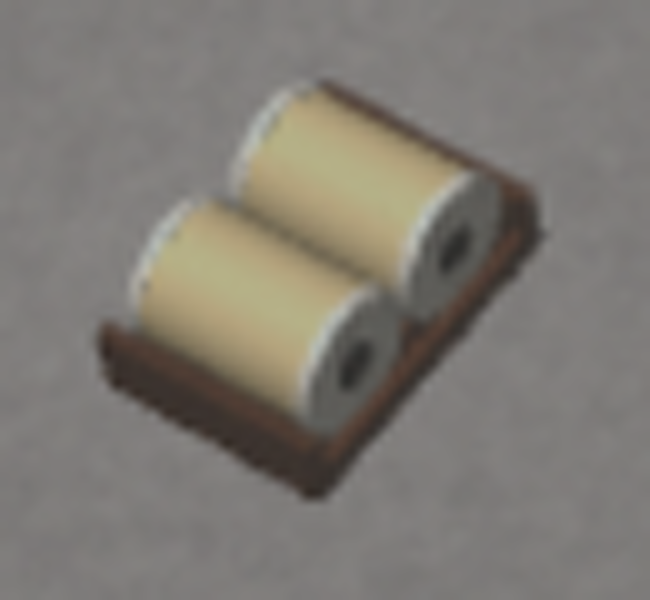

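```bash
python3 - <<'E'
from h import *
t=cam("top"); s=cam("scene")
def U(p,s_,x0,y0): return (np.array(p,float)+.5)/s_-.5+[x0,y0]
def ang(v): return np.degrees(np.arctan2(v[1],v[0]))
fl=at_z(t,U([(87,124),(648,96),(665,436),(102,466)],7,210,180),.106); print("flap top",fl.round(4)*1e3)
fs=at_z(s,U([(175,80),(640,248),(525,502),(48,322)],6,225,175),.106); print("flap scene",fs.round(4)*1e3)
b=at_z(t,U([(262,579),(518,566)],7,210,180),.103); print("bar top",b*1e3,b.mean(0),ang(b[0]-b[1]),np.linalg.norm(b[0]-b[1]))
b=at_z(s,U([(343,45),(548,115)],6,225,175),.103); print("bar scene",b*1e3,b.mean(0),ang(b[1]-b[0]))
r=at_z(t,U([(248,247),(416,236),(425,358),(260,366)],7,210,180),.128); print("red",r*1e3,r.mean(0),ang(r[0]-r[1]),np.linalg.norm(r[0]-r[1]))
r=U([(248,247),(416,236),(425,358),(260,366)],7,210,180).mean(0); rs=U([(335,172),(474,220),(435,322),(296,270)],6,225,175).mean(0)
print("red tri",tri([t,s],[r,rs]))
# reader
q=at_z(t,U([(187,186),(456,160),(483,433),(209,461)],9,110,240),.012); print("reader",q.mean(0),ang(q[0]-q[1]),ang(q[0]-q[3]),np.linalg.norm(q[0]-q[1]))
# tray walls top z=.024
w=at_z(t,U([(180,130),(447,155),(412,524),(140,500)],10,340,230),.024); print("tray",w*1e3,w.mean(0),ang(w[0]-w[1]),ang(w[0]-w[3]),np.linalg.norm(w[0]-w[1]),np.linalg.norm(w[0]-w[3]))
for nm,p,z in (("oil",(182,166),.12),("cone",(348,160),.13),("tin",(432,228),.05)):
    print(nm,at_z(t,[p],z))
E
```

```text
flap top [[635.5 112.5 106. ]
 [650.1 -89.2 106. ]
 [527.9 -97.5 106. ]
 [512.7 103.6 106. ]]
flap scene [[530.6 -95.7 106. ]
 [515.3 105.9 106. ]
 [637.1 113.  106. ]
 [653.2 -85.1 106. ]]
bar top [[473.7050985   45.47718216 103.        ]
 [480.38942883 -45.94579229 103.        ]] [ 4.77047264e-01 -2.34305067e-04  1.03000000e-01] 94.1817022460905 0.09166700894414984
bar scene [[481.35174796 -43.48412958 103.        ]
 [473.29675973  46.35488212 103.        ]] [0.47732425 0.00143538 0.103     ] 95.12345412869263
red [[590.80884238  52.2568945  128.        ]
 [596.01864915  -6.96770203 128.        ]
 [552.99368264 -11.10780281 128.        ]
 [548.87844244  46.95023639 128.        ]] [0.5721749  0.02028291 0.128     ] 95.02719417003209 0.0594533003353521
red tri [0.57219925 0.02051276 0.12581267]
reader [0.43476371 0.3173172  0.012     ] 96.85830211202153 6.819366789313668 0.08076202561549332
tray [[ 531.096789   -243.35750611   24.        ]
 [ 525.98107893 -314.57048238   24.        ]
 [ 428.21096418 -306.12453745   24.        ]
 [ 433.05242475 -233.91342495   24.        ]] [ 0.47958531 -0.27449149  0.024     ] 85.89111466826286 -5.502016512251834 0.07139648785864611 0.09849816256614
oil [[0.71065594 0.21384856 0.12      ]]
cone [[ 0.73319784 -0.20055662  0.13      ]]
tin [[ 0.57271518 -0.43445691  0.05      ]]
```

```bash
cat >> h.py <<'E'
def Rt(yaw_y):  # tool down, tool y at angle yaw_y deg
    a=np.radians(yaw_y);y=np.array([np.cos(a),np.sin(a),0]);z=np.array([0,0,-1.]);return np.c_[np.cross(y,z),y,z]
def go(p,yaw_y=None,Rm=None):
    o=sensors.get_obs();R0=R.from_quat(o["tool_rot"]).as_matrix()
    if Rm is None: Rm=R0 if yaw_y is None else Rt(yaw_y)
    d=R0.T@(np.array(p)-o["eef_pos"]);w=R.from_matrix(R0.T@Rm).as_rotvec()
    print("delta",d.round(4),w.round(4),"rows>=",max(np.linalg.norm(d)/.0417,np.degrees(np.linalg.norm(w))/7.16).round(1))
E
python3 -c "
from h import *
go([.572,.02,.25],95)"
```

```text
delta [-0.5363 -0.3    -0.0187] [-4.000e-04 -1.000e-04 -4.091e-01] rows>= 14.7
```

Emit:
{"api": "apply_moves", "payload": {
  "plan": [-0.536,-0.3,-0.019,0,0,-0.409,-0.536,-0.3,-0.019,0,0,-0.409,-0.536,-0.3,-0.019,0,0,-0.409,-0.536,-0.3,-0.019,0,0,-0.409,-0.536,-0.3,-0.019,0,0,-0.409,-0.536,-0.3,-0.019,0,0,-0.409,-0.536,-0.3,-0.019,0,0,-0.409,-0.536,-0.3,-0.019,0,0,-0.409,-0.536,-0.3,-0.019,0,0,-0.409,-0.536,-0.3,-0.019,0,0,-0.409,-0.536,-0.3,-0.019,0,0,-0.409,-0.536,-0.3,-0.019,0,0,-0.409],
  "grip": 0.0854
}}

```text
clock: 1.35
eef_pos: [0.4868, 0.1129, 0.2466]
tool_rot: [-0.043, 0.999, 0.0, 0.0]
ft_force: [-0.2, 1.0, 0.1]
grip_width: 0.0853
```

```bash
python3 -c "
from h import *
go([.572,.02,.25],95); print(sensors.get_obs()['joint_pos'])"
```

```text
delta [-0.0768 -0.1    -0.0034] [ 0.0002  0.0005 -0.0004] rows>= 3.0
[2.27867323e-01 2.33573914e-01 3.57365166e-02 1.37242564e+00
 1.71509960e-04 1.40990526e-01]
```

Emit:
{"api": "apply_moves", "payload": {
  "plan": [-0.075,-0.098,-0.003,0,0,0,-0.075,-0.098,-0.003,0,0,0,-0.075,-0.098,-0.003,0,0,0,-0.075,-0.098,-0.003,0,0,0,-0.075,-0.098,-0.003,0,0,0,-0.075,-0.098,-0.003,0,0,0]
}}

```text
clock: 1.85
eef_pos: [0.5686, 0.0236, 0.2489]
tool_rot: [-0.043, 0.999, 0.0, -0.001]
ft_force: [0.2, 0.6, 0.2]
grip_width: 0.0853
```

```bash
python3 - <<'E'
from h import *
c=cam("wrist"); print(sensors.get_obs()["eef_pos"])
cv2.imwrite("pics/w1.png",c["pixels"][:,:,::-1])
np.save("w1.npy",c["pose"])
E
```

```text
[0.56830683 0.02426747 0.24917772]
```

View pics/w1.png

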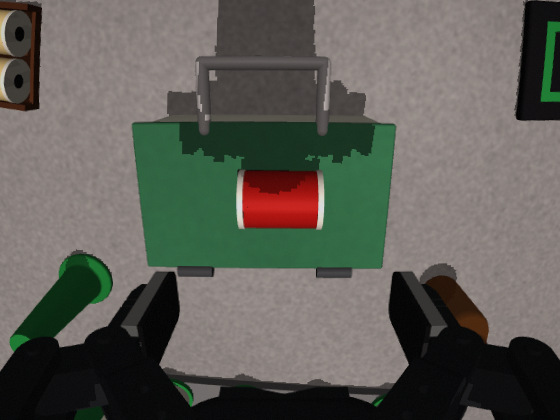

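The wrist view shows the spool spanning (236..324, 170..229), flap corners at (133,124), (395,125), (383,268) and (149,267), and the bar at (204..326, 62). I'll measure those.

```bash
python3 - <<'E'
from h import *
c=cam("wrist"); c["pose"]=np.load("w1.npy")
def ang(v): return np.degrees(np.arctan2(v[1],v[0]))
f=at_z(c,[(133,124),(395,125),(383,268),(149,267)],.106);print(f*1e3,f.mean(0),ang(f[1]-f[0]))
b=at_z(c,[(203,62),(327,62)],.103);print("bar",b,b.mean(0))
from scipy.optimize import least_squares
th=np.linspace(0,2*np.pi,60)
def spool(x,y,z,a):
    a=np.radians(a); ax=np.array([np.cos(a),np.sin(a),0]);n=np.array([-ax[1],ax[0],0])
    return np.concatenate([np.array([x,y,z])+s*.03*ax+.022*(np.cos(th)[:,None]*n+np.sin(th)[:,None]*np.array([0,0,1])) for s in(-1,1)])
def ext(cc,x,y,z,a):
    P=proj(cc,spool(x,y,z,a)); return np.r_[P.min(0),P.max(0)]
r=least_squares(lambda p:ext(c,p[0],p[1],.128,94.5)-[236,169.5,324.5,230],[.572,.02]);print("red wrist",r.x,r.fun)
t=cam("top")
U=lambda p:(np.array(p)+.5)/7-.5+[210,180]
m=np.r_[U((247,236)),U((427,367))]
r=least_squares(lambda p:ext(t,p[0],p[1],.128,p[2])-m,[.572,.02,94]);print("red top",r.x,r.fun)
E
```

```text
[[529.39661235 -95.61382525 106.        ]
 [513.25961787 104.24181253 106.        ]
 [634.57969903 115.65661276 106.        ]
 [651.54653726 -86.23189133 106.        ]] [0.58219562 0.00951318 0.106     ] 94.61623324507599
bar [[ 0.48024472 -0.04338655  0.103     ]
 [ 0.47269988  0.04742087  0.103     ]] [0.4764723  0.00201716 0.103     ]
red wrist [0.5733898  0.02187313] [ 0.2778133   0.16466258 -0.27770389 -0.19804291]
red top [5.72239792e-01 2.01757869e-02 9.40483422e+01] [ 0.20999435 -0.12677456 -0.2120434   0.12699518]
```

```bash
python3 -c "
from h import *
go([.573,.021,.11],94.5)"
```

```text
delta [-0.0044 -0.0043  0.1397] [0.0001 0.     0.0105] rows>= 3.4
```

Emit:
{"api": "apply_moves", "payload": {
  "plan": [-0.004,-0.004,0.03,0,0,0.01,-0.004,-0.004,0.06,0,0,0.01,-0.004,-0.004,0.08,0,0,0.01,-0.004,-0.004,0.09,0,0,0.01,-0.004,-0.004,0.09,0,0,0.01]
}}

```text
clock: 2.42
eef_pos: [0.5711, 0.0211, 0.1572]
tool_rot: [-0.039, 0.999, 0.0, -0.002]
ft_force: [-1.2, -1.0, -0.1]
grip_width: 0.0855
```

```bash
python3 -c "
from h import *
go([.573,.021,.11],94.5)"
```

```text
delta [-0.0022 -0.0003  0.0471] [ 0.0002 -0.005   0.0004] rows>= 1.1
```

Emit:
{"api": "apply_moves", "payload": {
  "plan": [-0.001,0,0.02,0,0,0,-0.001,0,0.035,0,0,0,-0.001,0,0.043,0,0,0,-0.001,0,0.046,0,0,0,-0.001,0,0.046,0,0,0]
}}

```text
clock: 2.83
eef_pos: [0.5744, 0.0205, 0.1139]
tool_rot: [-0.039, 0.999, 0.0, 0.0]
ft_force: [-0.0, 0.1, -0.3]
grip_width: 0.0852
```

Emit:
{"api": "apply_moves", "payload": {
  "plan": [0,0,0,0,0,0,0,0,0,0,0,0,0,0,0,0,0,0,0,0,0,0,0,0,0,0,0,0,0,0],
  "grip": 0.05
}}

```text
clock: 3.25
eef_pos: [0.5754, 0.0203, 0.115]
tool_rot: [-0.039, 0.999, 0.0, 0.002]
ft_force: [-0.5, 0.3, 6.2]
grip_width: 0.0592
```

```bash
python3 - <<'E'
from h import *
c=cam("wrist"); o=sensors.get_obs(); print(o["eef_pos"],o["grip_width"],o["ft_force"])
cv2.imwrite("pics/w2.png",c["pixels"][:,:,::-1])
E
```

```text
[0.57536977 0.02030708 0.11502019] 0.05909057848974095 [-0.55895481  0.09534256  5.94605288]
```

View pics/w2.png

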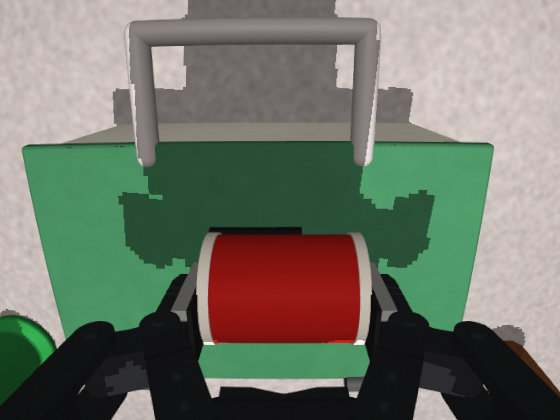

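The spool is held between its end faces at 59 mm. Lifting.

Emit:
{"api": "apply_moves", "payload": {
  "plan": [0,0,-0.01,0,0,0,0,0,-0.03,0,0,0,0,0,-0.06,0,0,0,0,0,-0.09,0,0,0,0,0,-0.11,0,0,0,0,0,-0.12,0,0,0,0,0,-0.12,0,0,0]
}}

```text
clock: 3.88
eef_pos: [0.5757, 0.0202, 0.2364]
tool_rot: [-0.039, 0.999, -0.0, 0.003]
ft_force: [0.3, -0.8, -1.5]
grip_width: 0.0589
```

```bash
python3 - <<'E'
from h import *
c=cam("wrist"); o=sensors.get_obs(); print(o["eef_pos"],o["grip_width"],o["ft_force"])
cv2.imwrite("pics/w3.png",c["pixels"][:,:,::-1])
go([.48,-.272,.2],85)
go([.43,-.272,.2],85)
E
```

```text
[0.57478181 0.02012912 0.23413255] 0.05954784740173702 [ 0.46013165  0.43215319 -1.92819883]
delta [ 0.1171 -0.284   0.034 ] [-0.      0.0019  0.1644] rows>= 7.4
delta [ 0.1669 -0.2801  0.0339] [-0.      0.0019  0.1644] rows>= 7.9
```

View pics/w3.png

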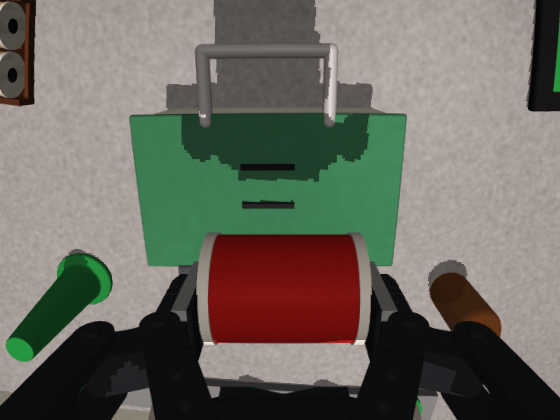

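Emit:
{"api": "apply_moves", "payload": {
  "plan": [0.01,-0.025,0.003,0,0,0.014,0.022,-0.053,0.006,0,0,0.03,0.036,-0.088,0.01,0,0,0.05,0.052,-0.125,0.015,0,0,0.07,0.067,-0.162,0.019,0,0,0.09,0.082,-0.198,0.024,0,0,0.115,0.097,-0.235,0.028,0,0,0.135,0.109,-0.264,0.032,0,0,0.155,0.115,-0.28,0.034,0,0,0.164,0.117,-0.284,0.034,0,0,0.164,0.117,-0.284,0.034,0,0,0.164,0.117,-0.284,0.034,0,0,0.164]
}}

```text
clock: 4.93
eef_pos: [0.479, -0.2712, 0.198]
tool_rot: [0.043, 0.999, 0.001, -0.001]
ft_force: [0.4, -0.5, -1.4]
grip_width: 0.0592
```

Emit:
{"api": "apply_moves", "payload": {
  "plan": [0,0,0,0,0,0,0,0,0,0,0,0]
}}

```text
clock: 5.1
eef_pos: [0.48, -0.2707, 0.1992]
tool_rot: [0.042, 0.999, 0.0, -0.0]
ft_force: [0.2, 0.7, -0.7]
grip_width: 0.0593
```

```bash
python3 - <<'E'
from h import *
c=cam("wrist"); o=sensors.get_obs(); print(o["eef_pos"],o["tool_rot"],o["grip_width"],o["ft_force"])
np.save("w4.npy",c["pose"])
cv2.imwrite("pics/w4.png",c["pixels"][:,:,::-1])
E
```

```text
[ 0.48011708 -0.27073365  0.1993996 ] [4.22837332e-02 9.99105637e-01 1.00599891e-04 4.05984769e-05] 0.05919023396215394 [-0.56504769  0.12561973 -1.11013875]
```

View pics/w4.png

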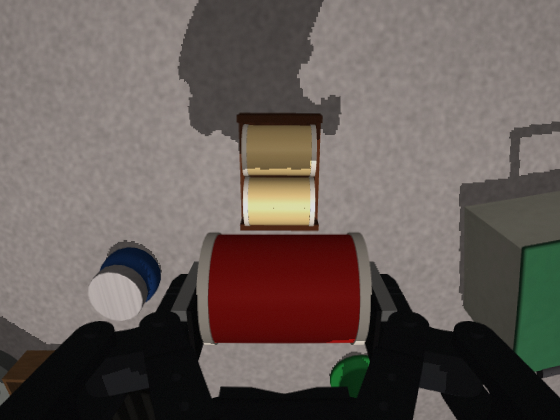

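```bash
python3 - <<'E'
from h import *
c=cam("wrist"); crop(c["pixels"],225,105,110,135,5,"pics/w4c.png"); crop(c["pixels"],185,220,200,135,4,"pics/w4d.png")
E
```

```text
(no output)
```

View pics/w4c.png

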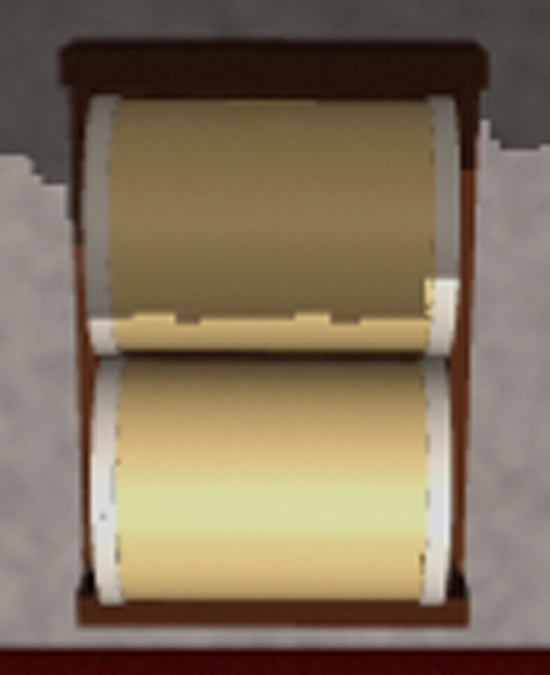

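View pics/w4d.png

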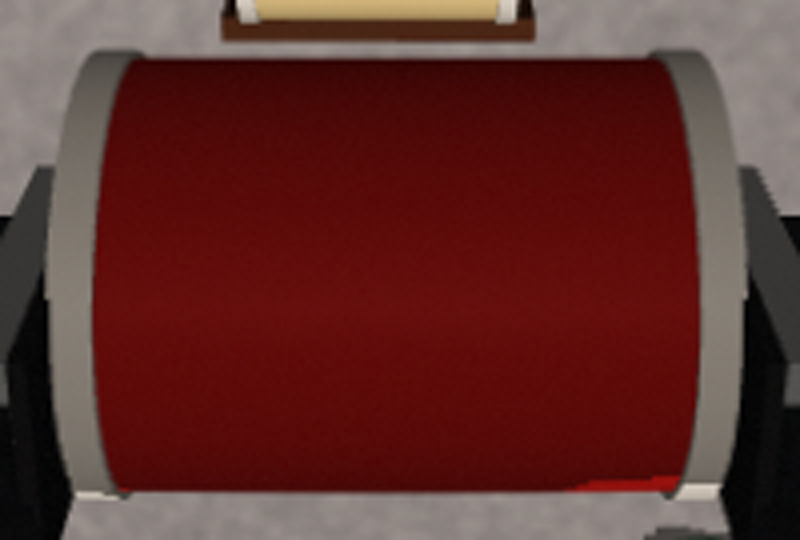

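```bash
cat >> h.py <<'E'
th=np.linspace(0,2*np.pi,90)
def spool(x,y,z,a):
    a=np.radians(a); ax=np.array([np.cos(a),np.sin(a),0]);n=np.array([-ax[1],ax[0],0])
    return np.concatenate([np.array([x,y,z])+s*.03*ax+.022*(np.cos(th)[:,None]*n+np.sin(th)[:,None]*np.array([0,0,1])) for s in(-1,1)])
def ext(cc,x,y,z,a):
    P=proj(cc,spool(x,y,z,a)); return np.r_[P.min(0),P.max(0)]
E
python3 - <<'E'
from h import *
from scipy.optimize import least_squares
c=cam("wrist");o=sensors.get_obs()
U=lambda p,s,x0,y0:(np.array(p)+.5)/s-.5+[x0,y0]
yaw=85.15
C=[]
for a,b in (((84,94),(460,356)),((91,352),(452,606))):
    m=np.r_[U(a,5,225,105),U(b,5,225,105)]
    r=least_squares(lambda p:(ext(c,p[0],p[1],.026,yaw)-m),[.48,-.27]);print(r.x,r.fun.round(2));C.append(r.x)
print("mid",np.mean(C,0),np.linalg.norm(C[0]-C[1]),np.degrees(np.arctan2(*(C[1]-C[0])[::-1])))
m=np.r_[U((46,48),4,185,220),U((747,500),4,185,220)]
r=least_squares(lambda p:(ext(c,p[0],p[1],p[2],yaw)-m),[.48,-.27,.21]);print("red",r.x,r.fun.round(2), r.x-o["eef_pos"])
# edges of cream for yaw: top image of tray
t=cam("top");crop(t["pixels"],340,230,60,60,10,"pics/tt.png")
E
```

```text
[ 0.45702657 -0.27259928] [-0.17  0.21  0.17 -0.21]
[ 0.50228128 -0.27668289] [-0.02  0.61  0.02 -0.63]
mid [ 0.47965393 -0.27464108] 0.04543858207734383 -5.156175763306826
red [ 0.47803536 -0.27060221  0.2118896 ] [-0.13  0.24  0.13 -0.23] [-0.00206348  0.00041966  0.01233141]
```

```bash
python3 -c "
from h import *
go([.4817,-.275,.09],84.85)"
```

```text
delta [-0.002  -0.0036  0.1096] [-0.0001  0.0003  0.0046] rows>= 2.6
```

Emit:
{"api": "apply_moves", "payload": {
  "plan": [-0.002,-0.004,0.02,0,0,0.005,-0.002,-0.004,0.05,0,0,0.005,-0.002,-0.004,0.08,0,0,0.005,-0.002,-0.004,0.1,0,0,0.005,-0.002,-0.004,0.11,0,0,0.005,-0.002,-0.004,0.11,0,0,0.005,-0.002,-0.004,0.11,0,0,0.005]
}}

```text
clock: 5.88
eef_pos: [0.4815, -0.2761, 0.0897]
tool_rot: [0.046, 0.999, -0.0, 0.0]
ft_force: [1.5, 0.2, -1.2]
grip_width: 0.0592
```

```bash
python3 - <<'E'
from h import *
go([.4817,-.275,.0515],84.85)
c=cam("wrist")
cv2.imwrite("pics/w5.png",c["pixels"][:,:,::-1])
E
```

```text
delta [-0.0001  0.0011  0.0382] [-0.      0.     -0.0016] rows>= 0.9
```

View pics/w5.png

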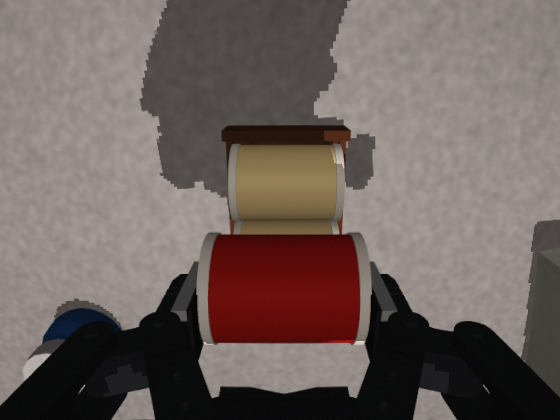

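Emit:
{"api": "apply_moves", "payload": {
  "plan": [0,0.001,0.01,0,0,0,0,0.001,0.02,0,0,0,0,0.001,0.028,0,0,0,0,0.001,0.033,0,0,0,0,0.001,0.036,0,0,0,0,0.001,0.037,0,0,0,0,0.001,0.038,0,0,0,0,0.001,0.038,0,0,0]
}}

```text
clock: 6.6
eef_pos: [0.4815, -0.2753, 0.0515]
tool_rot: [0.046, 0.999, -0.0, 0.0]
ft_force: [0.3, 0.4, -0.7]
grip_width: 0.0594
```

```bash
python3 -c "
from h import *
go([.4817,-.275,.0505],84.85);print(sensors.get_obs()['ft_force'])"
```

```text
delta [-0.0001  0.0003  0.001 ] [-0.0001  0.0004 -0.0019] rows>= 0.0
[ 0.32022581  0.41895145 -0.67235007]
```

Not touching yet, so I'll lower in 1 mm steps.

Emit:
{"api": "apply_moves", "payload": {
  "plan": [0,0,0.001,0,0,0,0,0,0.001,0,0,0,0,0,0.0015,0,0,0,0,0,0.0015,0,0,0]
}}

```text
clock: 6.93
eef_pos: [0.4822, -0.2755, 0.0509]
tool_rot: [0.046, 0.999, -0.0, 0.001]
ft_force: [0.5, 0.3, 3.2]
grip_width: 0.059
```

Emit:
{"api": "apply_moves", "payload": {
  "plan": [0,0,0.0005,0,0,0,0,0,0.0005,0,0,0,0,0,0.001,0,0,0,0,0,0.001,0,0,0]
}}

```text
clock: 7.27
eef_pos: [0.4824, -0.2755, 0.0508]
tool_rot: [0.046, 0.999, -0.0, 0.001]
ft_force: [-1.1, 1.0, 10.2]
grip_width: 0.059
```

Emit:
{"api": "apply_moves", "payload": {
  "plan": [0,0,-0.001,0,0,0,0,0,-0.001,0,0,0,0,0,-0.001,0,0,0]
}}

```text
clock: 7.52
eef_pos: [0.4823, -0.2755, 0.0508]
tool_rot: [0.046, 0.999, -0.0, 0.001]
ft_force: [0.9, 1.2, 6.4]
grip_width: 0.0591
```

Emit:
{"api": "apply_moves", "payload": {
  "plan": [0,0,0,0,0,0,0,0,0,0,0,0,0,0,0,0,0,0,0,0,0,0,0,0],
  "grip": 0.08
}}

```text
clock: 7.85
eef_pos: [0.4807, -0.2749, 0.0492]
tool_rot: [0.046, 0.999, 0.0, -0.001]
ft_force: [0.0, 0.2, 0.1]
grip_width: 0.0801
```

```bash
python3 - <<'E'
from h import *
c=cam("wrist"); o=sensors.get_obs(); print(o["eef_pos"],o["grip_width"],o["ft_force"])
cv2.imwrite("pics/w6.png",c["pixels"][:,:,::-1])
E
```

```text
[ 0.48078718 -0.27496224  0.0492882 ] 0.08001905555116895 [-0.3021457   0.79121083 -0.56447027]
```

View pics/w6.png

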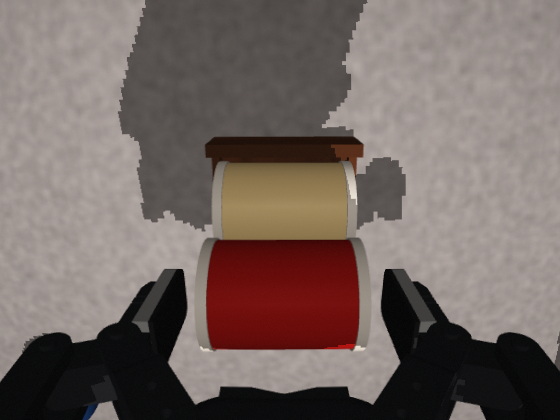

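Released and resting on the cream spools. I'll rise slowly at first.

Emit:
{"api": "apply_moves", "payload": {
  "plan": [0,0,-0.01,0,0,0,0,0,-0.025,0,0,0,0,0,-0.045,0,0,0,0,0,-0.07,0,0,0,0,0,-0.1,0,0,0,0,0,-0.13,0,0,0,0,0,-0.15,0,0,0,0,0,-0.15,0,0,0]
}}

```text
clock: 8.57
eef_pos: [0.4839, -0.2767, 0.2062]
tool_rot: [0.046, 0.999, -0.002, 0.005]
ft_force: [1.3, -0.5, -0.1]
grip_width: 0.0796
```

```bash
python3 - <<'E'
from h import *
c=cam("wrist")
cv2.imwrite("pics/w7.png",c["pixels"][:,:,::-1])
print(sensors.get_obs()["eef_pos"])
go([.477,.001,.19],4.4)
E
```

```text
[ 0.48292501 -0.27614209  0.20353771]
delta [0.0314 0.2755 0.0125] [0.0019 0.0072 1.4021] rows>= 11.2
```

View pics/w7.png

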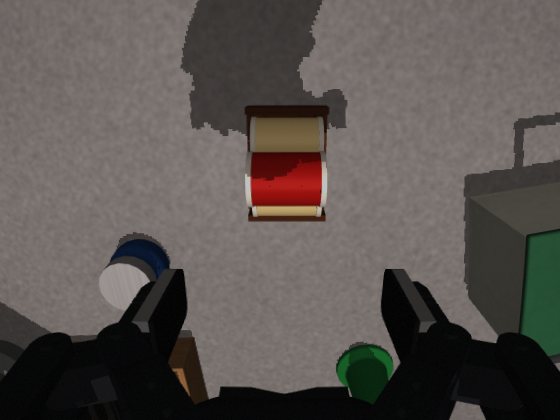

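Emit:
{"api": "apply_moves", "payload": {
  "plan": [0.003,0.023,0.001,0,0,0.12,0.006,0.046,0.002,0,0,0.24,0.009,0.07,0.003,0,0,0.36,0.012,0.093,0.004,0,0,0.48,0.014,0.116,0.005,0,0,0.6,0.016,0.14,0.006,0,0,0.72,0.018,0.163,0.007,0,0,0.84,0.02,0.186,0.008,0,0,0.96,0.023,0.21,0.009,0,0,1.08,0.026,0.232,0.01,0,0,1.2,0.029,0.255,0.011,0,0,1.31,0.031,0.275,0.012,0,0,1.402],
  "grip": 0.04
}}

```text
clock: 9.62
eef_pos: [0.4743, 0.0029, 0.1867]
tool_rot: [0.681, 0.732, -0.001, -0.001]
ft_force: [0.5, -0.2, 0.2]
grip_width: 0.04
```

Emit:
{"api": "apply_moves", "payload": {
  "plan": [0,0,0,0,0,0,0,0,0,0,0,0,0,0,0,0,0,0]
}}

```text
clock: 9.87
eef_pos: [0.4752, 0.0012, 0.1873]
tool_rot: [0.679, 0.734, -0.001, -0.0]
ft_force: [-0.3, -0.3, 1.1]
grip_width: 0.04
```

```bash
python3 - <<'E'
from h import *
c=cam("wrist");t=cam("top")
crop(t["pixels"],340,230,60,60,10,"pics/tt.png")
cv2.imwrite("pics/w8.png",c["pixels"][:,:,::-1])
o=sensors.get_obs();print(o["eef_pos"],o["joint_pos"],o["grip_width"])
go([.477,.001,.19],4.4)
print(proj(c,np.array([[.477,.001,.103],[.4735,.0455,.103],[.4805,-.0435,.103]])))
E
```

```text
[0.47545193 0.0007181  0.18757078] [ 1.68990650e-03  2.17457184e-01 -1.41239391e-01  1.21277526e+00
 -2.81284738e-04  1.49598620e+00] 0.03989546049419108
delta [ 0.0002  0.0016 -0.0024] [-0.0007  0.0002 -0.0003] rows>= 0.1
[[287.31511809 210.27946557]
 [287.53997865 141.06045949]
 [287.09356112 271.74496001]]
```

View pics/w8.png

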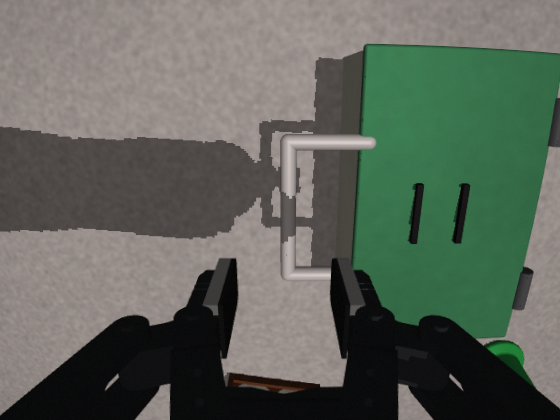

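View pics/tt.png

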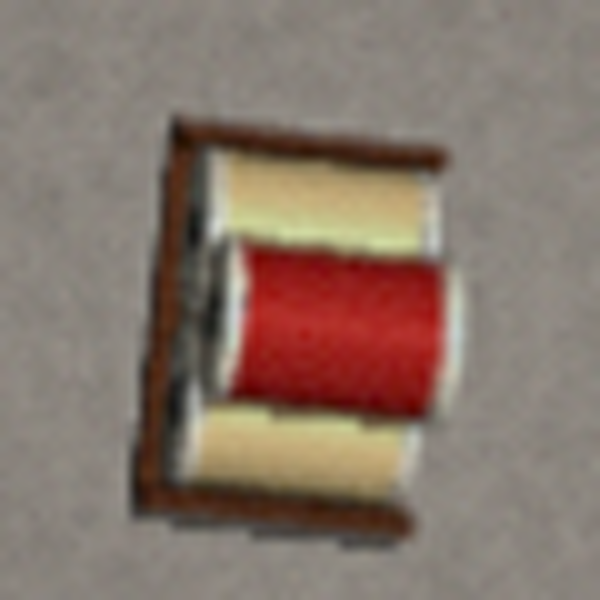

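Emit:
{"api": "apply_moves", "payload": {
  "plan": [0,0.002,0.02,0,0,0,0,0.0025,0.045,0,0,0,0,0.0025,0.07,0,0,0,0,0.0025,0.09,0,0,0,0,0.0025,0.1,0,0,0,0,0.0025,0.102,0,0,0,0,0.0025,0.102,0,0,0]
}}

```text
clock: 10.55
eef_pos: [0.4775, 0.0009, 0.0852]
tool_rot: [0.68, 0.733, -0.001, -0.001]
ft_force: [0.8, 0.7, 0.6]
grip_width: 0.0399
```

Emit:
{"api": "apply_moves", "payload": {
  "plan": [0,0,0,0,0,0,0,0,0,0,0,0,0,0,0,0,0,0,0,0,0,0,0,0,0,0,0,0,0,0],
  "grip": 0.0
}}

```text
clock: 10.97
eef_pos: [0.4778, 0.0014, 0.087]
tool_rot: [0.679, 0.734, -0.0, 0.0]
ft_force: [-4.7, -0.5, 5.8]
grip_width: 0.0075
```

```bash
python3 - <<'E'
from h import *
c=cam("wrist")
cv2.imwrite("pics/w9.png",c["pixels"][:,:,::-1])
o=sensors.get_obs();print(o["eef_pos"],o["tool_rot"],o["grip_width"],o["ft_force"])
E
```

```text
[0.47777432 0.00133883 0.08706232] [ 6.79414592e-01  7.33754483e-01 -2.65948146e-04  3.15193483e-04] 0.007546689158679614 [-3.86780842 -1.51649257  5.13514949]
```

View pics/w9.png

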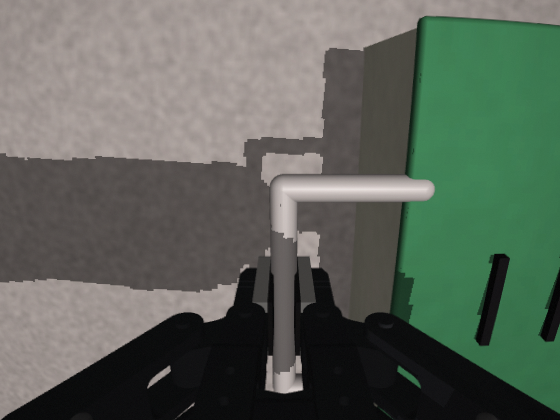

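Emit:
{"api": "apply_moves", "payload": {
  "plan": [0,0,-0.0033,0,0,0,0,0.0003,-0.01,0,0,0,0,0.001,-0.0183,0,0,0,0,0.0024,-0.0283,0,0,0,0,0.0044,-0.0381,0,0,0,0,0.007,-0.0478,0,0,0,0,0.0101,-0.0573,0,0,0,0,0.0138,-0.0666,0,0,0,0,0.0181,-0.0756,0,0,0,0,0.022,-0.083,0,0,0,0,0.0255,-0.0887,0,0,0,0,0.0292,-0.0943,0,0,0]
}}

```text
clock: 12.02
eef_pos: [0.5045, 0.0035, 0.1805]
tool_rot: [0.679, 0.734, -0.002, -0.002]
ft_force: [-6.8, -2.2, -0.9]
grip_width: 0.0077
```

```bash
python3 - <<'E'
from h import *
c=cam("scene")
crop(c["pixels"],150,70,260,200,3,"pics/s10.png")
o=sensors.get_obs();print(o["eef_pos"],o["tool_rot"],o["grip_width"],o["ft_force"])
E
```

```text
[0.50523322 0.00351574 0.18158153] [ 0.67945123  0.73371694 -0.00192839 -0.00133041] 0.007439506359265683 [-7.68287508 -1.77385725  3.79549712]
```

View pics/s10.png

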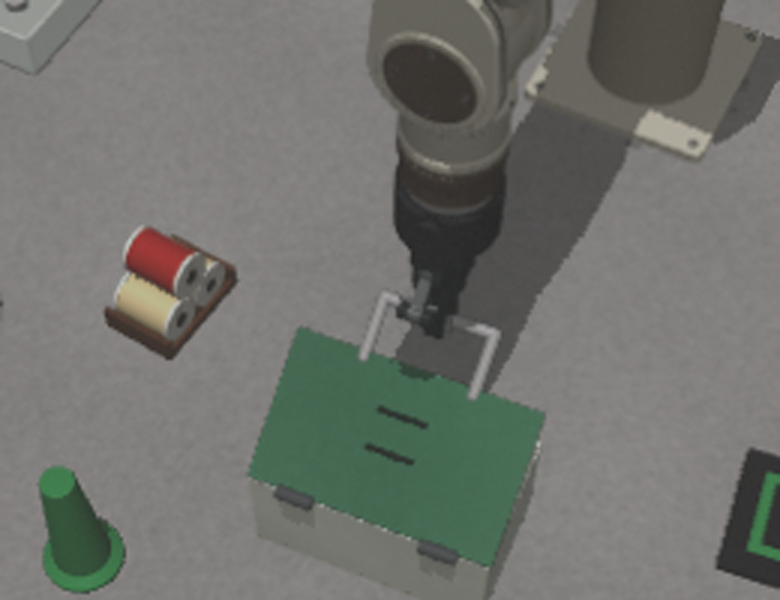

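Emit:
{"api": "apply_moves", "payload": {
  "plan": [0,0.0029,-0.0041,0,0,0,0,0.0079,-0.0107,0,0,0,0,0.0145,-0.0183,0,0,0,0,0.0215,-0.0255,0,0,0,0,0.0288,-0.0323,0,0,0,0,0.0366,-0.0386,0,0,0,0,0.0448,-0.0444,0,0,0,0,0.0518,-0.0489,0,0,0,0,0.0591,-0.053,0,0,0,0,0.0665,-0.0567,0,0,0,0,0.0726,-0.0595,0,0,0,0,0.0773,-0.0613,0,0,0]
}}

```text
clock: 13.07
eef_pos: [0.5835, 0.0097, 0.2466]
tool_rot: [0.679, 0.734, 0.001, 0.001]
ft_force: [-9.2, -1.5, 16.3]
grip_width: 0.0073
```

```bash
python3 - <<'E'
from h import *
o=sensors.get_obs();print(o["eef_pos"],o["tool_rot"],o["grip_width"],o["ft_force"],o["joint_pos"])
E
```

```text
[0.58347986 0.00972805 0.24660877] [0.67943107 0.73373826 0.00077189 0.00099111] 0.007296898899207773 [-9.18005158 -1.50495876 16.2508713 ] [ 1.68041122e-02  4.02937810e-01  2.72477107e-01  1.43783624e+00
 -2.56090611e-04  1.51077920e+00]
```

Emit:
{"api": "apply_moves", "payload": {
  "plan": [0,0.0047,-0.0028,0,0,0,0,0.0126,-0.0064,0,0,0,0,0.0207,-0.0096,0,0,0,0,0.0288,-0.0114,0,0,0,0,0.0371,-0.0127,0,0,0,0,0.0454,-0.0137,0,0,0,0,0.0537,-0.0143,0,0,0,0,0.062,-0.0144,0,0,0,0,0.0704,-0.0141,0,0,0,0,0.077,-0.0136,0,0,0,0,0.082,-0.013,0,0,0,0,0.087,-0.0123,0,0,0]
}}

```text
clock: 14.07
eef_pos: [0.6715, 0.0168, 0.2569]
tool_rot: [0.679, 0.734, 0.001, 0.001]
ft_force: [-2.9, -0.9, 6.4]
grip_width: 0.0072
```

```bash
python3 - <<'E'
from h import *
o=sensors.get_obs();print(o["eef_pos"],o["tool_rot"],o["grip_width"],o["ft_force"],o["joint_pos"])
c=cam("scene")
crop(c["pixels"],150,70,260,200,3,"pics/s11.png")
E
```

```text
[0.67151424 0.01678609 0.25693604] [0.67934703 0.73381528 0.00127428 0.00106187] 0.00721692915401766 [-2.89795668 -0.90816673  6.44451578] [2.48360181e-02 6.01557826e-01 6.17989954e-01 1.58392907e+00
 3.45582114e-04 1.51858401e+00]
```

View pics/s11.png

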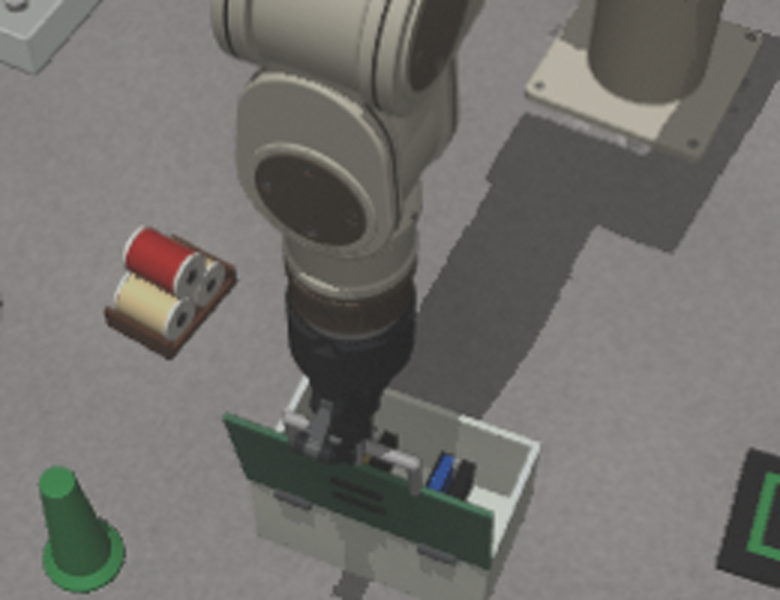

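Flap is at about 1.73 rad. Blue sits in the +y slot and yellow in the −y slot. Letting go of the bar.

Emit:
{"api": "apply_moves", "payload": {
  "plan": [0,0,0,0,0,0,0,0,0,0,0,0,0,0,0,0,0,0],
  "grip": 0.036
}}

```text
clock: 14.37
eef_pos: [0.6714, 0.0169, 0.2545]
tool_rot: [0.679, 0.734, 0.001, 0.0]
ft_force: [0.0, -0.5, 0.0]
grip_width: 0.0358
```

Emit:
{"api": "apply_moves", "payload": {
  "plan": [0,0,-0.01,0,0,0,0,0,-0.025,0,0,0,0,0,-0.045,0,0,0,0,0,-0.06,0,0,0,0,-0.03,-0.065,0,0,0,0,-0.065,-0.065,0,0,0,0,-0.1,-0.065,0,0,0,0,-0.13,-0.065,0,0,0,0,-0.145,-0.065,0,0,0,0,-0.145,-0.065,0,0,0,0,-0.145,-0.065,0,0,0]
}}

```text
clock: 15.28
eef_pos: [0.5263, 0.0056, 0.3198]
tool_rot: [0.679, 0.734, 0.001, 0.001]
ft_force: [0.5, -1.0, 0.4]
grip_width: 0.0362
```

```bash
python3 - <<'E'
from h import *
o=sensors.get_obs();print(o["eef_pos"],o["tool_rot"],o["grip_width"],o["ft_force"],o["joint_pos"])
c=cam("scene")
crop(c["pixels"],150,70,260,200,3,"pics/s12.png")
c=cam("top");crop(c["pixels"],210,160,120,120,5,"pics/t12.png")
c=cam("wrist");cv2.imwrite("pics/w12.png",c["pixels"][:,:,::-1])
E
```

```text
[0.52633481 0.00555264 0.31977445] [6.79377165e-01 7.33788451e-01 8.46289141e-04 6.79301864e-04] 0.03617588304364348 [ 0.49684732 -1.00029292  0.43153914] [1.03781674e-02 2.75351611e-01 2.78561425e-01 1.57185612e+00
 2.96693146e-04 1.50420659e+00]
```

View pics/s12.png

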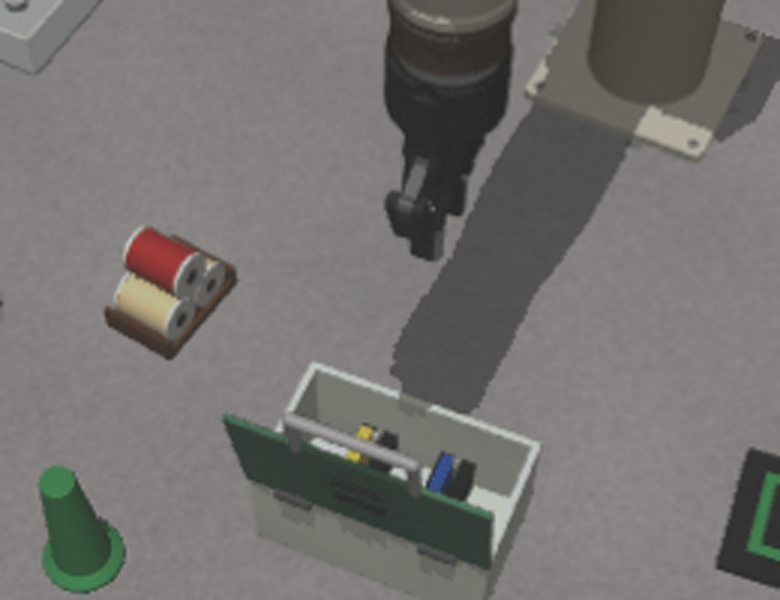

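View pics/w12.png

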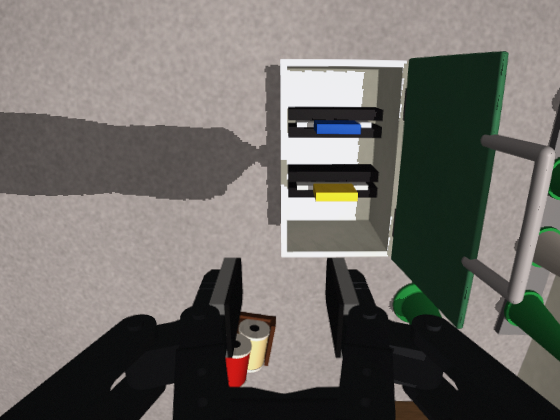

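```bash
python3 - <<'E'
from h import *
c=cam("wrist");crop(c["pixels"],275,50,130,215,3,"pics/w12c.png")
crop(c["pixels"],300,160,70,50,10,"pics/w12d.png")
np.save("w12.npy",c["pose"])
go([.585,-.026,.24],94.4)
E
```

```text
delta [-0.0359  0.0549  0.0783] [-1.0000e-04 -2.0000e-04 -1.5705e+00] rows>= 12.6
```

View pics/w12d.png

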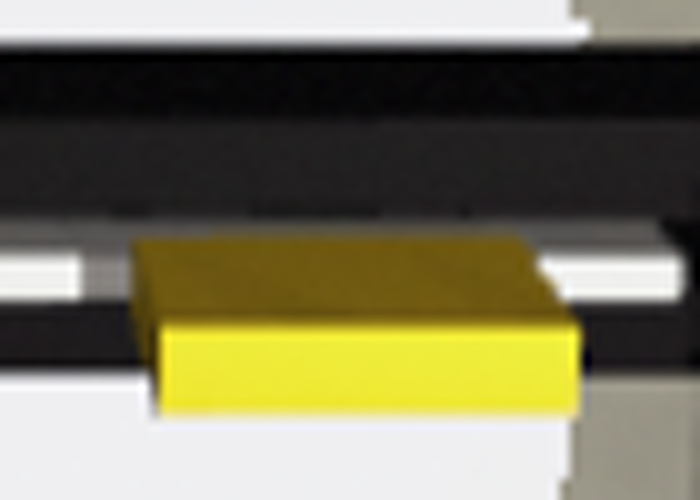

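View pics/t12.png

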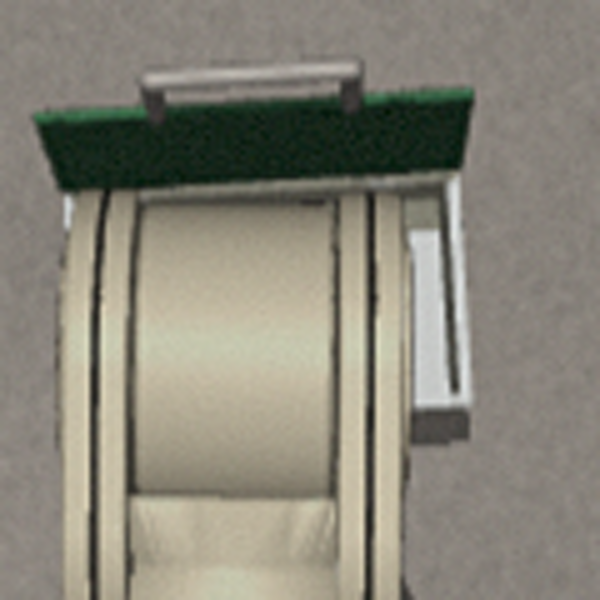

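```bash
python3 - <<'E'
from h import *
c=cam("wrist");c["pose"]=np.load("w12.npy")
q=at_z(c,(np.array([(158,324),(580,324),(580,414),(158,414)])+.5)/10-.5+[300,160],.093)
print(q*1e3,q.mean(0),np.linalg.norm(q[0]-q[1]),np.linalg.norm(q[0]-q[3]),np.degrees(np.arctan2(*(q[1]-q[0])[1::-1])))
E
```

```text
[[562.15237712 -22.78368452  93.        ]
 [605.66553899 -19.37874026  93.        ]
 [607.02538913 -29.08216618  93.        ]
 [563.16359963 -32.48200237  93.        ]] [ 0.58450173 -0.02593165  0.093     ] 0.04364617853398428 0.009750894318101964 4.4743290069768635
```

Emit:
{"api": "apply_moves", "payload": {
  "plan": [-0.003,0.005,0,0,0,-0.12,-0.006,0.01,0,0,0,-0.24,-0.009,0.015,0.005,0,0,-0.36,-0.012,0.02,0.01,0,0,-0.48,-0.015,0.025,0.02,0,0,-0.6,-0.018,0.03,0.03,0,0,-0.72,-0.021,0.035,0.04,0,0,-0.84,-0.024,0.04,0.05,0,0,-0.96,-0.028,0.045,0.06,0,0,-1.08,-0.032,0.05,0.07,0,0,-1.2,-0.036,0.055,0.078,0,0,-1.32,-0.036,0.055,0.078,0,0,-1.44]
}}

```text
clock: 16.53
eef_pos: [0.5845, -0.0267, 0.2375]
tool_rot: [0.024, 1.0, -0.0, -0.002]
ft_force: [-0.2, -0.1, 0.1]
grip_width: 0.0362
```

Emit:
{"api": "apply_moves", "payload": {
  "plan": [0,0,0,0,0,-0.12,0,0,0,0,0,-0.13,0,0,0,0,0,-0.13,0,0,0,0,0,-0.13],
  "grip": 0.04
}}

```text
clock: 16.87
eef_pos: [0.5844, -0.0262, 0.2405]
tool_rot: [-0.037, 0.999, 0.0, -0.0]
ft_force: [-0.4, 0.5, 0.7]
grip_width: 0.0398
```

```bash
python3 - <<'E'
from h import *
c=cam("wrist");cv2.imwrite("pics/w13.png",c["pixels"][:,:,::-1]);np.save("w13.npy",c["pose"])
o=sensors.get_obs();print(o["eef_pos"],o["grip_width"],o["ft_force"]);go([.585,-.026,.24],94.4)
crop(c["pixels"],200,130,160,100,5,"pics/w13c.png")
E
```

```text
[ 0.58437675 -0.02615322  0.24061127] 0.04004334006129976 [0.12066922 0.54196283 0.19648411]
delta [-0.0006  0.0001  0.0006] [-0.     -0.0001 -0.0025] rows>= 0.0
```

View pics/w13.png

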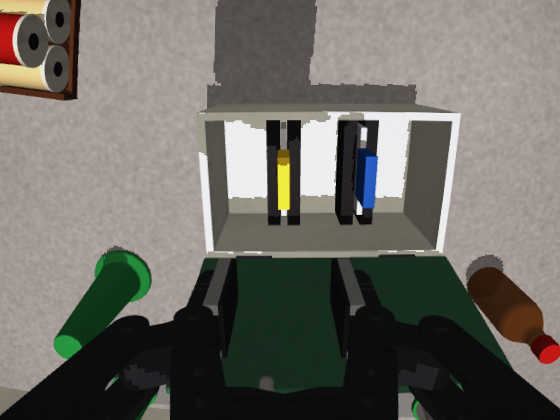

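View pics/w13c.png

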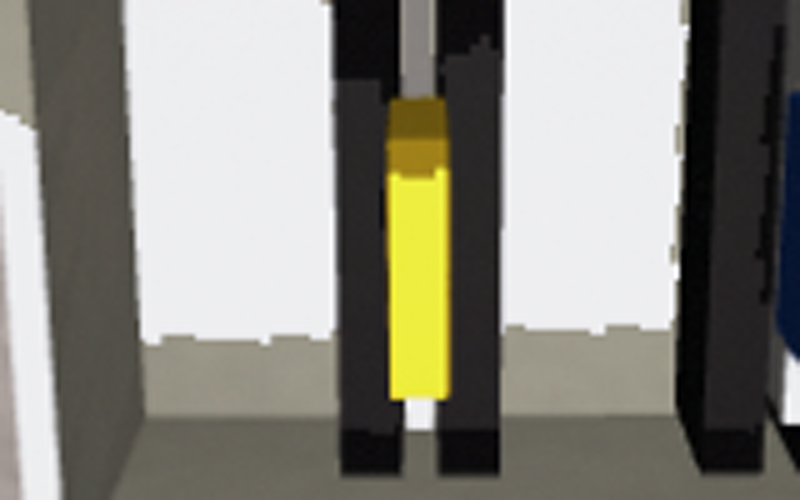

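```bash
python3 - <<'E'
from h import *
c=cam("wrist");c["pose"]=np.load("w13.npy")
q=at_z(c,(np.array([(388,139),(447,139),(449,398),(389,398)])+.5)/5-.5+[200,130],.093)
print(q*1e3,q.mean(0))
go([.584,-.0262,.062],94.4)
E
```

```text
[[563.25182083 -32.69609568  93.        ]
 [562.56427758 -23.43920157  93.        ]
 [605.61942705 -19.72206568  93.        ]
 [606.35053674 -29.55691537  93.        ]] [ 0.58444652 -0.02635357  0.093     ]
delta [ 3.000e-04 -1.000e-04  1.787e-01] [ 0.     0.    -0.002] rows>= 4.3
```

Emit:
{"api": "apply_moves", "payload": {
  "plan": [0,0,0.03,0,0,0,0,0,0.065,0,0,0,0,0,0.1,0,0,0,0,0,0.13,0,0,0,0,0,0.155,0,0,0,0,0,0.17,0,0,0,0,0,0.178,0,0,0,0,0,0.18,0,0,0,0,0,0.18,0,0,0]
}}

```text
clock: 17.72
eef_pos: [0.5843, -0.0262, 0.0609]
tool_rot: [-0.038, 0.999, 0.0, 0.0]
ft_force: [-0.0, -0.2, 0.5]
grip_width: 0.0399
```

Emit:
{"api": "apply_moves", "payload": {
  "plan": [0,0,0,0,0,0,0,0,0,0,0,0,0,0,0,0,0,0,0,0,0,0,0,0,0,0,0,0,0,0],
  "grip": 0.0
}}

```text
clock: 18.13
eef_pos: [0.5856, -0.0263, 0.0625]
tool_rot: [-0.038, 0.999, -0.0, 0.002]
ft_force: [1.0, -1.1, 6.1]
grip_width: 0.009
```

```bash
python3 - <<'E'
from h import *
c=cam("wrist");cv2.imwrite("pics/w14.png",c["pixels"][:,:,::-1])
o=sensors.get_obs();print(o["eef_pos"],o["tool_rot"],o["grip_width"],o["ft_force"])
E
```

```text
[ 0.58554094 -0.02635775  0.06252601] [-3.80292966e-02  9.99274933e-01 -2.00852239e-04  1.82789911e-03] 0.009258797418121346 [ 0.20077209 -0.48230617  5.50301254]
```

View pics/w14.png

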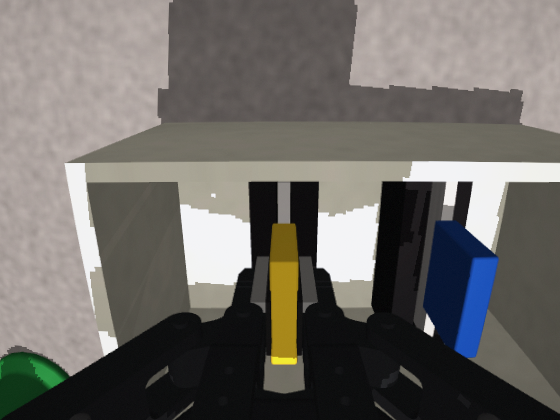

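Emit:
{"api": "apply_moves", "payload": {
  "plan": [0,0,-0.003,0,0,0,0,0,-0.008,0,0,0,0,0,-0.015,0,0,0,0,0,-0.024,0,0,0,0,0,-0.035,0,0,0,0,0,-0.048,0,0,0,0,0,-0.062,0,0,0,0,0,-0.077,0,0,0,0,0,-0.092,0,0,0,0,0,-0.107,0,0,0,0,0,-0.12,0,0,0,0,0,-0.13,0,0,0]
}}

```text
clock: 19.18
eef_pos: [0.5847, -0.0262, 0.1933]
tool_rot: [-0.038, 0.999, -0.0, 0.001]
ft_force: [0.7, 0.7, -0.7]
grip_width: 0.0092
```

Emit:
{"api": "apply_moves", "payload": {
  "plan": [0,0,-0.008,0,0,0,0,0,-0.013,0,0,0,0,0,-0.015,0,0,0,0,0,-0.015,0,0,0,0,0,-0.015,0,0,0]
}}

```text
clock: 19.6
eef_pos: [0.5837, -0.0262, 0.2051]
tool_rot: [-0.038, 0.999, 0.0, -0.001]
ft_force: [0.6, -0.4, -1.8]
grip_width: 0.0093
```

```bash
python3 - <<'E'
from h import *
c=cam("wrist");cv2.imwrite("pics/w15.png",c["pixels"][:,:,::-1])
c=cam("scene");crop(c["pixels"],150,70,260,200,3,"pics/s15.png")
o=sensors.get_obs();print(o["eef_pos"],o["tool_rot"],o["grip_width"],o["ft_force"],o["joint_pos"])
go([.435,.317,.2],96.8)
E
```

```text
[ 0.5836017  -0.02617911  0.20484144] [-3.81031937e-02  9.99273409e-01  7.54727379e-05 -8.92051327e-04] 0.009387076088474404 [ 0.43407351  1.03656399 -1.67400478] [-4.48291403e-02  4.21697644e-01  1.92734860e-01  1.34362402e+00
  2.61989173e-06 -1.21054013e-01]
delta [0.122  0.3535 0.0051] [ 0.0003 -0.0018 -0.0425] rows>= 9.0
```

View pics/w15.png

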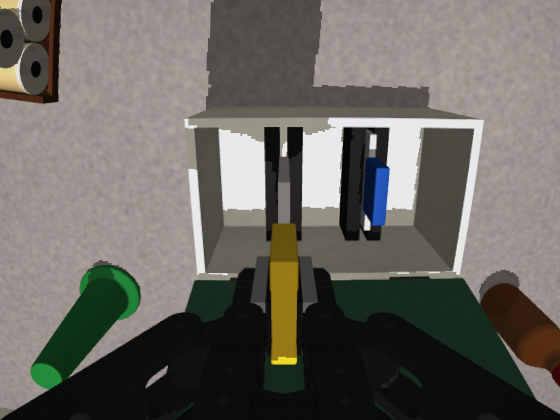

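View pics/s15.png

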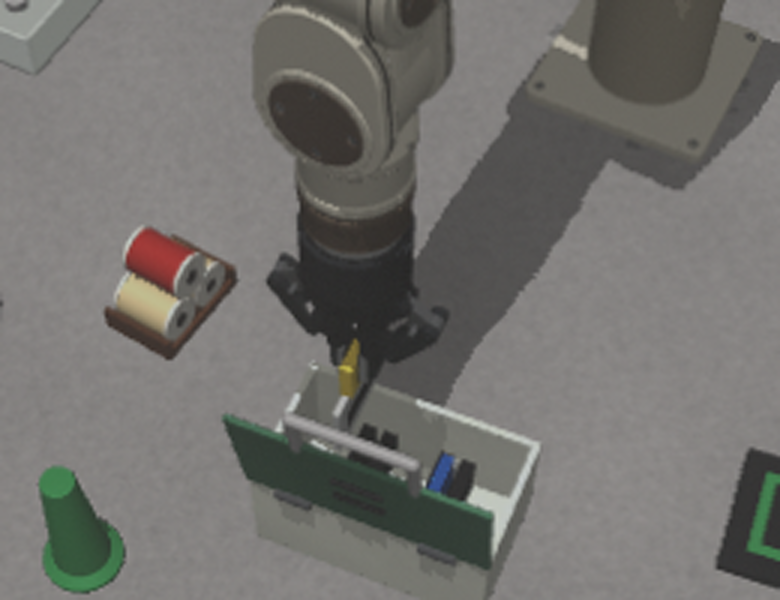

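Emit:
{"api": "apply_moves", "payload": {
  "plan": [0.003,0.009,0,0,0,0,0.01,0.03,0,0,0,-0.004,0.021,0.06,0.001,0,0,-0.007,0.033,0.096,0.001,0,0,-0.012,0.046,0.134,0.002,0,0,-0.016,0.06,0.173,0.002,0,0,-0.02,0.073,0.212,0.003,0,0,-0.025,0.087,0.251,0.003,0,0,-0.03,0.1,0.29,0.004,0,0,-0.034,0.11,0.32,0.004,0,0,-0.038,0.118,0.342,0.005,0,0,-0.041,0.122,0.353,0.005,0,0,-0.042]
}}

```text
clock: 20.7
eef_pos: [0.4332, 0.3194, 0.2003]
tool_rot: [-0.061, 0.998, 0.0, -0.001]
ft_force: [0.7, 0.7, -0.5]
grip_width: 0.009
```

Emit:
{"api": "apply_moves", "payload": {
  "plan": [0,0,0,0,0,0,0,0,0,0,0,0,0,0,0,0,0,0]
}}

```text
clock: 20.95
eef_pos: [0.4358, 0.3155, 0.2006]
tool_rot: [-0.059, 0.998, -0.0, -0.0]
ft_force: [0.9, 0.6, -1.1]
grip_width: 0.0091
```

```bash
python3 - <<'E'
from h import *
c=cam("wrist");cv2.imwrite("pics/w16.png",c["pixels"][:,:,::-1]);np.save("w16.npy",c["pose"])
o=sensors.get_obs();print(o["eef_pos"],o["tool_rot"],o["grip_width"],o["ft_force"],o["joint_pos"])
E
```

```text
[0.436009   0.31529175 0.20067884] [-5.81882551e-02  9.98305575e-01 -3.15177061e-04 -7.69638915e-05] 0.009051266178344184 [ 0.52988968 -0.63383952 -1.29500646] [ 6.26335206e-01  3.30765589e-01  4.75814959e-02  1.28808114e+00
 -4.48516502e-04  5.09893022e-01]
```

View pics/w16.png

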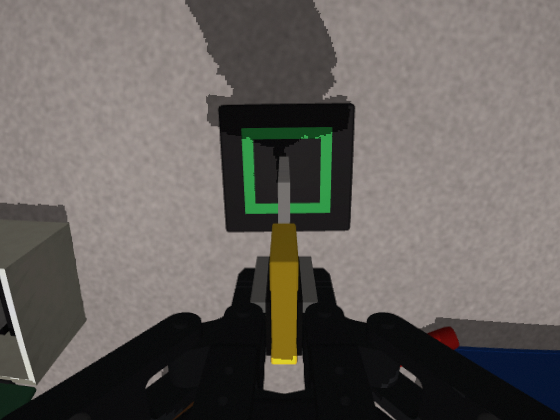

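```bash
python3 - <<'E'
from h import *
c=cam("wrist");c["pose"]=np.load("w16.npy")
q=at_z(c,[(242,128),(332,128),(331.5,214),(246,214)],.012);print(q*1e3,q.mean(0),np.degrees(np.arctan2(*(q[1]-q[0])[1::-1])))
e=np.array([.436,.3153,.2007])
p=at_z(c,[(271.5,262),(297.5,262),(296,358),(272.5,358),(284,224)],[.2312]*4+[.2312-.036])
Rm=Rt(96.7); print("tab in tool",(p-e)@Rm*1e3)
crop(c["pixels"],200,90,170,290,2,"pics/w16c.png")
E
```

```text
[[400.84905152 274.51210429  12.        ]
 [391.53093811 353.12852427  12.        ]
 [471.21300344 365.18904697  12.        ]
 [480.69463949 285.05103336  12.        ]] [0.43607191 0.31947018 0.012     ] 96.75952081897655
tab in tool [[ 22.99059958  -3.60068236 -30.5       ]
 [ 22.99935582   5.07185721 -30.5       ]
 [-17.30402749   5.08639262 -30.5       ]
 [-17.31534518  -3.68838875 -30.5       ]
 [ 22.25408895   0.56544074   5.5       ]]
```

View pics/w16c.png

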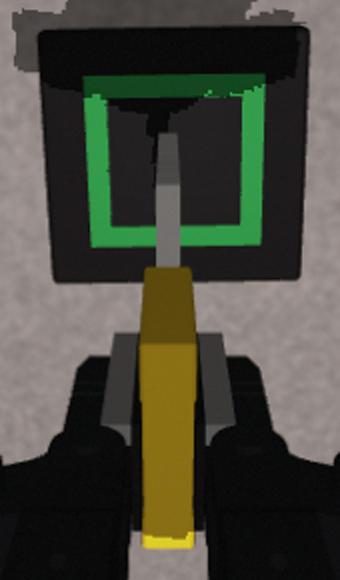

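```bash
python3 -c "
from h import *
go([.4367,.3186,.1085],96.7)"
```

```text
delta [-0.001   0.0033  0.0922] [-0.0004 -0.0001 -0.0009] rows>= 2.2
```

Emit:
{"api": "apply_moves", "payload": {
  "plan": [-0.001,0.003,0.01,0,0,0,-0.001,0.003,0.025,0,0,0,-0.001,0.003,0.042,0,0,0,-0.001,0.003,0.058,0,0,0,-0.001,0.003,0.073,0,0,0,-0.001,0.003,0.084,0,0,0,-0.001,0.003,0.09,0,0,0,-0.001,0.003,0.092,0,0,0,-0.001,0.003,0.092,0,0,0,-0.001,0.003,0.092,0,0,0]
}}

```text
clock: 21.88
eef_pos: [0.4367, 0.3196, 0.1092]
tool_rot: [-0.059, 0.998, 0.0, 0.0]
ft_force: [0.2, 0.6, -0.3]
grip_width: 0.0095
```

```bash
python3 - <<'E'
from h import *
go([.4367,.3186,.1085],96.7)
c=cam("wrist");cv2.imwrite("pics/w17.png",c["pixels"][:,:,::-1]);np.save("w17.npy",c["pose"])
c=cam("scene");cv2.imwrite("pics/s17.png",c["pixels"][:,:,::-1]);crop(c["pixels"],340,150,130,130,5,"pics/s17c.png")
o=sensors.get_obs();print(o["eef_pos"],o["tool_rot"],o["grip_width"],o["ft_force"])
# predicted foot ends in scene
Rm=Rt(96.7);e=o["eef_pos"];P=np.array([[.0412,0,.0565],[-.0388,0,.0565],[.0012,0,.0565]])@Rm.T+e
print(P, (proj(c,P)-[340,150])*5)
E
```

```text
delta [ 0.0002 -0.001   0.0007] [0.0005 0.0008 0.0007] rows>= 0.0
[0.43691879 0.31993534 0.10967354] [-5.89577569e-02  9.98260029e-01  5.11373443e-04  7.97450636e-04] 0.008763593125669374 [ 0.39979416  0.31124425 -1.08723108]
[[0.39600016 0.3151285  0.05317354]
 [0.47545381 0.32446216 0.05317354]
 [0.43572699 0.31979533 0.05317354]] [[426.42689544 368.62939881]
 [392.06955605 503.31792035]
 [409.55065533 434.90318233]]
```

View pics/w17.png

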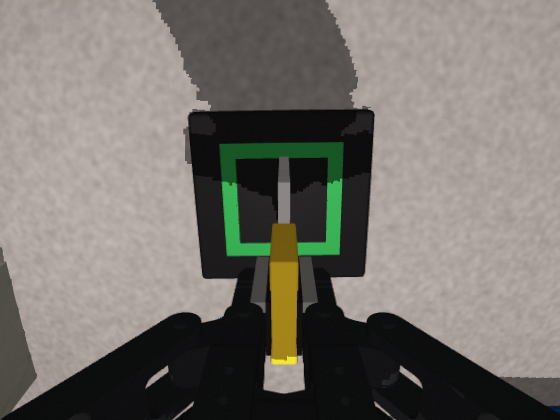

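View pics/s17.png

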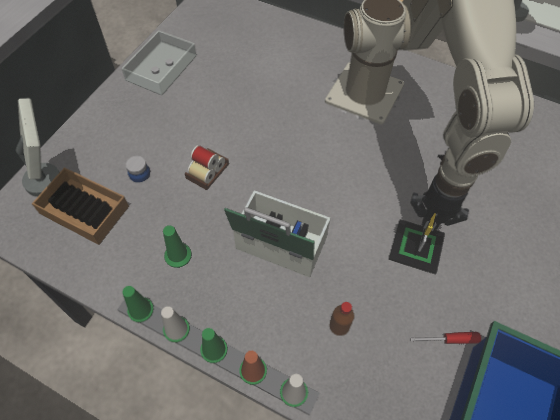

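View pics/s17c.png

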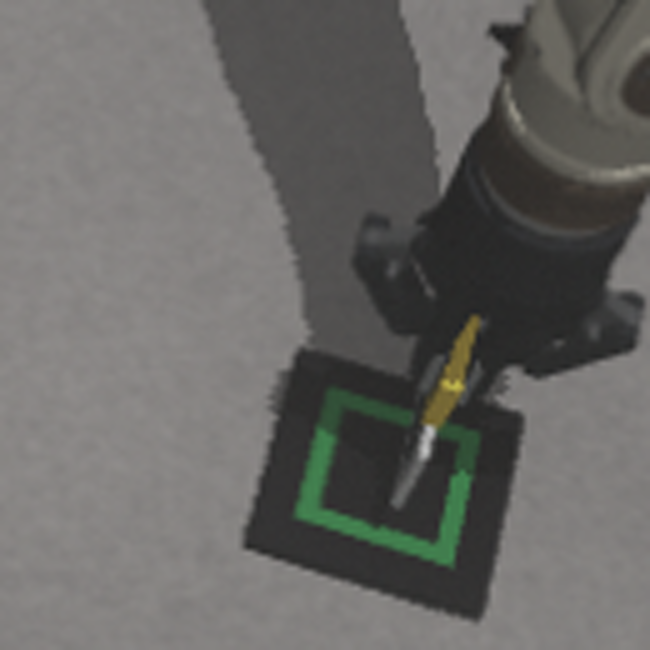

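Emit:
{"api": "apply_moves", "payload": {
  "plan": [0,-0.001,0.001,0,0,0,0,-0.001,0.001,0,0,0,0,-0.001,0.001,0,0,0,0,-0.001,0.001,0,0,0,0,-0.001,0.001,0,0,0,0,-0.001,0.001,0,0,0]
}}

```text
clock: 22.48
eef_pos: [0.4364, 0.3186, 0.1078]
tool_rot: [-0.059, 0.998, 0.0, 0.0]
ft_force: [0.2, 0.6, -2.0]
grip_width: 0.0093
```

```bash
python3 - <<'E'
from h import *
o=sensors.get_obs();print(o["eef_pos"],o["grip_width"],o["ft_force"],abs(o["joint_vel"]).max())
print(bot.job_done())
E
```

```text
[0.43635743 0.31863363 0.10782876] 0.009319186383646094 [ 0.22974029  0.63396016 -1.97186592] 0.0017770668417951265
the job is handed in; nothing more can be done
None
```

The job is done and handed in at about 22.5 s; the hand-in call reports no verdict.

- **Red spool:** it now lies saddled on the two cream spools, parallel to them. It touched down at the expected height and was still there in the last scene picture.
- **Flap:** I swung it by the bar to about 1.73 rad, estimated from the path of the gripper. It stayed open after I let go.
- **Yellow template:** it came straight up out of the −y slot. The blue template stayed in its slot, and nothing else in the last scene picture appeared moved.
- **Final pose:** the yellow template is held upright over the reader, still in the grip (9.3 mm finger opening). Its lower edge works out to about 39 mm above the pad, from the arm's reading plus the measured grasp. The last picture, taken before a final 1–2 mm adjustment, showed the lower edge within about 1 pixel of where it should be.

**Disagreements between measurements:** the top and wrist cameras differed by about 2.5 mm on the pad centre, so I used roughly their mean. With the bar in the grip, the fingers read 7.5 mm rather than its 10 mm. About 16 N built up on the bar partway through the swing, so I moved the rest of the path 3 mm higher.

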